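Snap a clip-on hook onto the counter rail and slide it home

ROBOT

A 6-joint arm with a two-finger parallel gripper is mounted at the origin on a cart in front of the work surface, level with it; the furniture and walls round the work are solid. World frame = base frame: x ahead of the robot, y to its left, z up, the work surface at z = 0. Lengths are in mm, angles in rad, forces in N, time in s.
With the tool pointing down it reaches from about 200 to 875 mm from the base axis. Payload 3.4 kg.
Tool frame: the origin (TCP) lies between the finger pads; the fingertips stand 11 mm ahead of it and the grasp point (between the pads) lies 8 mm behind it; z points along the fingers, y is the direction in which the jaws open and shut (so a half turn about z gives the same grasp; the last joint's range is limited). The gripper opens to 94 mm and grips with 3 to 60 N. Pads are 16 mm wide; open, the fingers measure 119 mm over their backs; the gripper's body (75 mm by 177 mm) begins 78 mm behind the grasp point.
Start: joints at [-1.364, 0.276, 1.505, -0, 1.361, -0.121], TCP at [185.128, -544.419, 216.493] pointing down, gripper open.
Joint ranges: [-2.89, 2.89], [-0.75, 2.08], [0.22, 2.7], [-1.18, 4.32], [0.11, 2.71], [-2.7, 2.7]. Speed limits (rad/s): [2.57, 2.57, 3.14, 3.14, 3.14, 3.14].

INTERFACE

Orientations are given as a 3x3 rotation matrix whose columns are the frame's x, y, z axes.
In Python, from cell import arm gives the robot as it stands.
- The arm moves only by the shell command python3 -m crank 'ROWS' [FORCE]. ROWS is JSON, a list of rows, each an object with "xyz": the shift along the tool's x, y, z normalised to -1 to 1, where 1 is 750 mm, a list of three; "twist": the turn about the tool's z normalised to -1 to 1, where 1 is 180 degrees; "jaw": the closure, from -1 (fully open) to 1 (shut). A call has 1 to 12 rows; each row is the pose to reach, as a shift and turn from the pose commanded when the call began, along the tool's axes at that moment, turning the shorter way round; what a row does not reach only later rows make up. A row lasts 1/12 s, in which the tool goes at most 41.7 mm and 7.16 degrees, less where a joint would pass 70% of its speed; a pose out of reach is approached as far as the arm can. A call with a number of a shift or a turn outside -1 to 1 is refused whole. A call with a gripper value outside its range is refused whole. The fingers move at their own pace and stop on an object; FORCE is the grip in N (left out, the last holds). Time passes only in rows, so rows that repeat a pose let the fingers close. It gives the time, the measured TCP pose, the force and the opening at its end, in the units of the state.
- arm.sense(): the state, without advancing time (a new reading comes with each control period).
- arm.snapshot(name): name is "side" or "top" or "wrist"; returns (picture, depth): 420x560x3 uint8, blue, green, red; 420x560 float32, mm along the optical axis (not along the pixel's ray), 0 where there is no reading.
- arm.calibration(name): a dict with "fx", "fy", "cx", "cy" (pixels), "view" (4x4, takes a point from world to camera coordinates); the wrist camera has in their place "mount" (4x4, takes a point from camera to tool coordinates, whose origin is the TCP and whose axes are the flange's). Camera axes: x right, y down, z forward; pixel columns grow to the right and rows downward; lengths in mm; the calibration is good to about 2 mm. A picture is of the moment at which its call begins: read the wrist's pose just before it. calibration takes no time and is no camera call.
- arm.sign_off(): hands the job in, once; it reports no verdict.
The state is a dict: "time_s": time; "joint_positions": joint angles; "joint_vel": joint speeds; "tau": joint torques, N m; "ee_pos": TCP position; "ee_rot": TCP orientation; "force": force on the tool from outside, world axes, zero at the start; "ft_torque": the same for the moment, N m; "gripper_width": opening from 0.0 (shut) to 1.0 (fully open).
Only numpy, scipy, OpenCV 4.12 (cv2) and the standard library are available. Lean on these libraries where they do the work, as an engineer would, in place of code of your own. Each camera call takes 0.05 s, during which the arm holds its last target. There are 200 camera calls.

TASK

Pick up the loose clip-on hook and press it, gap downward, onto the bar of the counter rail until it snaps fully on, hook facing the robot, well to the left of the end stop (10 cm from the stop's ring). Then slide it along the bar to the right until it presses clearly on the stop's rubber cap, and let go of it there. Press and push gently, feeling for the snap and the cap rather than forcing them, and leave the pepper mill, lemon and garlic where they are.

Things in the scene. Friction and masses are not known exactly. Their poses are not given: they have to be found in the camera images.
- clip_tab (a point): Centre of the grip tab of the loose grey plastic clip-on hook, 56 mm over its underside. The tab is an upright block 12 mm thick in x, 24 mm wide in y, from 36 to 76 mm over the underside; hold it by its y faces. Axes: x across the clip (small hook to -x), y along its bore, z up. The clip is 76 mm tall, 24 mm wide in y throughout, about 55 g, and stands on its jaw ends on the worktop.
- clip_bore (a point): Axis of the clip's C-shaped bore at mid width, 36 mm below clip_tab, 20 mm over the underside, same axes; on the bar's axis when fully on. The gap faces down: about 21 mm wide at the bottom edge, 7.6 mm at the two lips 4.5 mm below this point. The jaws are springs that spread and snap shut under the bar.
- hook_tip (a point): Tip of the clip's small hook, 37 mm to the clip's -x side of its centre plane and 35 mm over its underside; the hook lies between 23 and 38 mm over the underside.
- clip: The same clip; origin at the centre of its underside, axes as clip_tab. It takes very roughly 7 to 15 N, varying with friction, to press it on the bar; the force falls after the snap, then rises hard as the bar meets the top of the bore. Snapped on, it drags one to a few newtons along the bar. Pressing down with over 20 N, or on the stop with over 12 N, would be forcing it.
- rail_bar (a point): Middle of the steel bar's axis, 120 mm over the worktop. Straight bar of 12 mm diameter along y of this frame (y to the left as the robot looks, x away from the robot, z up), 400 mm long, held by a post at each end (post centres 192 mm from the middle, ball 20 mm across). The rail stands fixed on a 90 x 430 x 11 mm dark foot plate.
- rail: The fixed counter rail; origin under rail_bar on the worktop, same axes.
- stop_ring: Clamped ring of the end stop, dark steel, 26 mm across, y -7 to +7 mm; origin on the bar's axis, axes as rail_bar. A threaded sleeve runs through it and ends on the left (+y) in a black rubber cap 24 mm across, whose face is 19 to 39 mm from the origin: set anew each time and not measured, so look or feel for it. The cap springs back (about 4 N/mm, 3 mm travel): press it with some 5 N.
- pepper_mill: Bystander: dark wooden pepper mill, 58 mm across, 150 mm tall; origin at the centre of its underside.
- lemon: Bystander: yellow lemon, 72x57x58 mm; origin at the centre of its underside.
- garlic: Bystander: garlic bulb, 60 mm across, 58 mm tall; origin at the centre of its underside.
Mind the look-alikes: they are no part of the job. What is meant by the clip is not blue, orange or red, and is the larger of those in its own colour.

How it is judged (in metres and radians):
On the way, in this order (a step that is already met when the one before it is completed fails the run):
1. the clip is snapped fully onto the bar, hook to the robot, its centre over 75 mm to the left of the stop's ring (z of clip_bore in the frame of rail_bar between -0.002 and 0.002 m and x of clip_bore in the frame of rail_bar between -0.002 and 0.002 m and x of hook_tip in the frame of rail_bar below -0.025 m and angle between the y axis of clip and the y axis of rail_bar, either way round below 0.12 rad and y of clip_bore in the frame of stop_ring above 0.075 m), for 0.2 s.
2. the clip, still on the bar, presses on the stop's cap from the left with over 3 N (z of clip_bore in the frame of rail_bar between -0.002 and 0.002 m and y of clip_bore in the frame of stop_ring above 0.024 m and contact force between clip and stop_ring above 3 N), for 0.1 s.
At the end, for the whole second after the job is handed in: The clip is snapped on the bar (bore axis within 2 mm of the bar's axis, along it within 0.12 rad), upright within 0.35 rad, hook toward the robot, at rest left of the stop with its side face still touching the cap (z of clip_bore in the frame of rail_bar between -0.002 and 0.002 m and x of clip_bore in the frame of rail_bar between -0.002 and 0.002 m and x of hook_tip in the frame of rail_bar below -0.025 m and angle between the y axis of clip and the y axis of rail_bar, either way round below 0.12 rad and angle between clip's own z axis and vertical below 0.35 rad and linear speed of clip below 0.01 m/s and y of clip_bore in the frame of stop_ring above 0.024 m and contact force between clip and stop_ring above 0.15 N).
It fails at once if the clip is forced on the rail (over 30 N between them, jaw grip included) (contact force between clip and rail above 30 N).
It fails at once if the clip is rammed into the end stop (over 12 N) (contact force between clip and stop_ring above 12 N).
It fails at once if the pepper mill, lemon or garlic is disturbed (moved over 20 mm) (distance of any of pepper_mill, lemon, garlic from where it was at the start of the episode above 0.02 m).
It also fails if it takes over 72 s, if anything falls off the work surface, if the arm or the gripper's body presses on something with over 40 N, if the wrist force passes 120 N, or if a joint passes its speed limit or range.

## Working session

There is one attempt and no reset: what is moved stays moved. The work goes in short steps, Python scripts to look and compute and a shell command to move; the robot and the scene stay as the last step left them, time stands still between calls to the robot, and variables do not carry over. Pictures are saved under pics/ and viewed, about 8 in all and at most 12, crops included, and the job is handed in when it is done.

```bash
mkdir -p pics
cat > h.py <<'E'
from cell import arm
import numpy as np, cv2
def cam(n):
    c=arm.calibration(n); s=arm.sense()
    if n=="wrist":
        T=np.eye(4);T[:3,:3]=np.array(s["ee_rot"]);T[:3,3]=s["ee_pos"]
        M=T@np.array(c["mount"])
    else: M=np.linalg.inv(np.array(c["view"]))
    return c,M
def shot(n):
    c,M=cam(n); p,d=arm.snapshot(n); p=np.array(p)
    return p,np.array(d),c,M
def cloud(d,c,M):
    v,u=np.mgrid[:d.shape[0],:d.shape[1]]
    P=np.stack([(u-c["cx"])/c["fx"]*d,(v-c["cy"])/c["fy"]*d,d],-1)
    W=P@M[:3,:3].T+M[:3,3]; W[d<=0]=np.nan
    return W
def ray_plane(u,v,c,M,z):
    r=M[:3,:3]@np.array([(u-c["cx"])/c["fx"],(v-c["cy"])/c["fy"],1]); o=M[:3,3]
    return o+r*(z-o[2])/r[2]
E
python3 - <<'E'
from h import *
s=arm.sense();print({k:np.round(v,3).tolist() for k,v in s.items()})
for n in("top","side"):
    p,d,c,M=shot(n);cv2.imwrite(f"pics/{n}1.png",p);np.save(f"pics/{n}1.npy",d);print(n,c["fx"],M.round(2).tolist())
E
```

```text
{'time_s': 0.0, 'joint_positions': [-1.364, 0.277, 1.506, -0.0, 1.361, -0.121], 'joint_vel': [-0.0, -0.0, 0.0, 0.002, -0.001, 0.001], 'tau': [-0.001, -40.459, -23.723, 0.07, 0.034, -0.0], 'ee_pos': [184.99, -543.827, 215.608], 'ee_rot': [[0.947, 0.322, -0.0], [0.322, -0.947, 0.002], [0.0, -0.002, -1.0]], 'force': [0.012, 0.732, 0.511], 'ft_torque': [-0.01, 0.077, 0.018], 'gripper_width': 0.997}
top 467.16150755111556 [[-0.04, -0.97, 0.23, 253.49], [-1.0, 0.04, -0.0, -3.26], [-0.01, -0.23, -0.97, 1258.87], [0.0, 0.0, 0.0, 1.0]]
side 380.474546099219 [[-1.0, -0.0, 0.0, 509.82], [-0.0, 0.61, -0.79, 764.92], [-0.0, -0.79, -0.61, 671.56], [0.0, 0.0, 0.0, 1.0]]
```

View pics/top1.png

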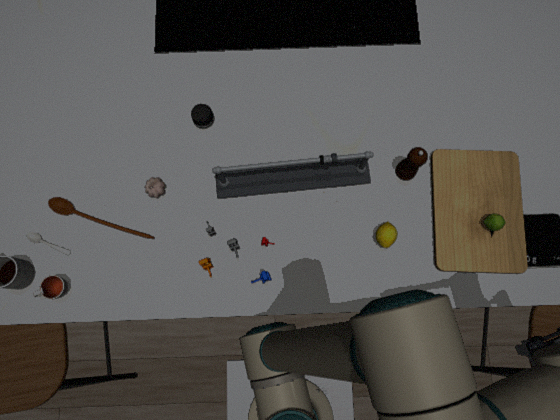

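View pics/side1.png

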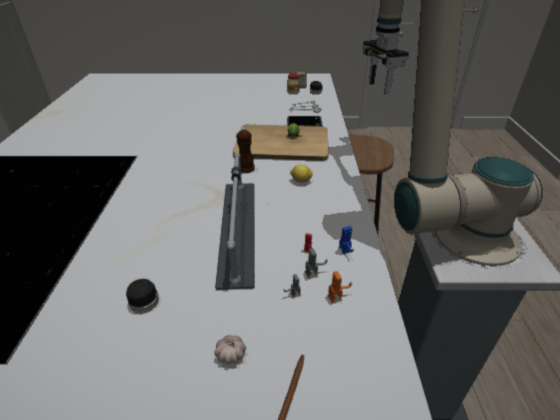

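Top view: the larger grey clip is at about (233,246), with its smaller twin at (210,228). The bar runs from (217,169) to (370,154) with the stop near (328,159). The side view shows the clip at (313,262) with its hook roughly toward the robot. Next I compute positions.

Run:
```python
from h import *
ims=[]
for n,(u0,v0,u1,v1) in (("top",(180,140,390,290)),("side",(215,140,365,300))):
    p=cv2.imread(f"pics/{n}1.png");d=np.load(f"pics/{n}1.npy");c,M=cam(n);W=cloud(d,c,M)
    sub=W[v0:v1,u0:u1].reshape(-1,3);
    bgr=p[v0:v1,u0:u1].reshape(-1,3).astype(int);sat=bgr.max(1)-bgr.min(1)
    # clip blob
    cu,cv=(233,246) if n=="top" else (313,262)
    w=W[cv-18:cv+18,cu-18:cu+18].reshape(-1,3)
    for lo,hi in((12,35),(40,60),(60,90)):
        q=w[(w[:,2]>lo)&(w[:,2]<hi)]
        if len(q)>2: print(n,"clip z",lo,hi,len(q),np.median(q,0).round(1),q.min(0).round(1),q.max(0).round(1))
    q=sub[(sub[:,2]>100)&(sub[:,2]<145)]
    q=q[np.abs(q[:,0]-np.median(q[:,0]))<80]
    f=np.polyfit(q[:,1],q[:,0],1);r=q[:,0]-np.polyval(f,q[:,1]);q2=q[abs(r)<8];f=np.polyfit(q2[:,1],q2[:,0],1)
    print(n,"bar x=%.4f*y+%.1f"%tuple(f),"y",q2[:,1].min(),q2[:,1].max(),"z",np.percentile(q2[:,2],[10,50,90]),len(q2))
p=cv2.imread("pics/top1.png");q=cv2.imread("pics/side1.png")
a=cv2.resize(p[140:290,180:390],None,fx=3.8,fy=3.8,interpolation=3)[:570,:798];cv2.imwrite("pics/topc.png",np.clip(a*1.5,0,255))
```

```text
top clip z 12 35 39 [434.  127.1  30.4] [411.7 119.9  12.3] [484.6 185.1  34.9]
top clip z 40 60 14 [442.3 130.9  50.8] [437.6 122.3  40.6] [453.4 142.6  59.9]
top clip z 60 90 51 [445.5 134.4  75.2] [438.9 121.8  65.6] [453.6 145.   80.4]
top bar x=-0.0661*y+634.5 y -236.67846799284257 175.919452037149 z [121.17419913 125.63015435 130.12087485] 836
side clip z 12 35 142 [448.1 133.6  25.8] [411.3  52.1  12.7] [460.5 151.3  35. ]
side clip z 40 60 70 [449.2 146.6  53.5] [437.4 129.8  40.1] [486.9 204.1  59.4]
side clip z 60 90 72 [447.2 141.3  73.7] [438.2 125.1  60.9] [453.9 149.6  78.1]
side bar x=-0.0515*y+633.4 y -333.51070932661185 178.7526955611562 z [116.39238609 124.90645439 127.80694562] 547[ WARN:0@0.067] global loadsave.cpp:1063 imwrite_ Unsupported depth image for selected encoder is fallbacked to CV_8U.
```

View pics/topc.png

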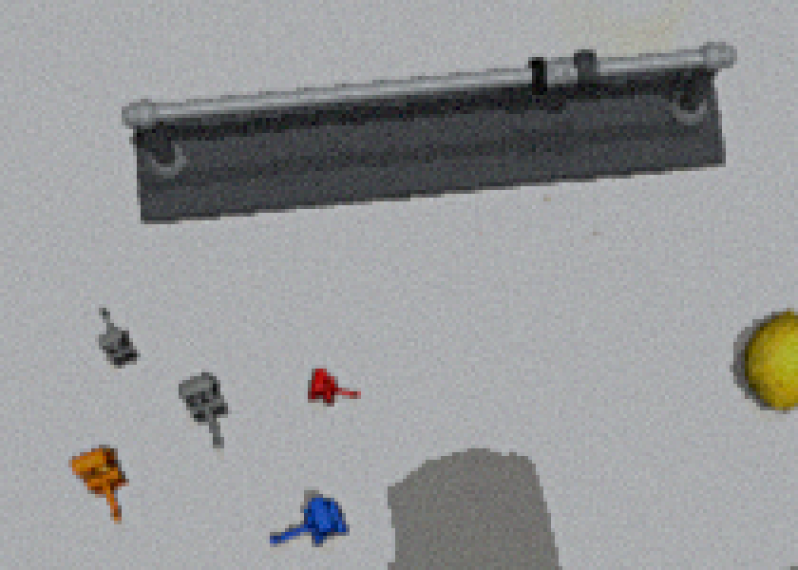

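Measured: tab top centre is about (446,137), with the hook toward -x and the clip yawed 10–25°. The bar is x ≈ 634-0.06y, with yaw about 3.5°. I'll move over the clip for a close wrist view.

```bash
R='{"xyz":[0.605,-0.747,-0.04],"twist":0,"jaw":-1}'
python3 -m crank '[{"xyz":[0.605,-0.747,-0.04],"twist":0,"jaw":-1},{"xyz":[0.605,-0.747,-0.04],"twist":0,"jaw":-1},{"xyz":[0.605,-0.747,-0.04],"twist":0,"jaw":-1},{"xyz":[0.605,-0.747,-0.04],"twist":0,"jaw":-1},{"xyz":[0.605,-0.747,-0.04],"twist":0,"jaw":-1},{"xyz":[0.605,-0.747,-0.04],"twist":0,"jaw":-1},{"xyz":[0.605,-0.747,-0.04],"twist":0,"jaw":-1},{"xyz":[0.605,-0.747,-0.04],"twist":0,"jaw":-1},{"xyz":[0.605,-0.747,-0.04],"twist":0,"jaw":-1},{"xyz":[0.605,-0.747,-0.04],"twist":0,"jaw":-1},{"xyz":[0.605,-0.747,-0.04],"twist":0,"jaw":-1},{"xyz":[0.605,-0.747,-0.04],"twist":0,"jaw":-1}]' 20
python3 -c "
from h import *
s=arm.sense();print({k:np.round(v,3).tolist() for k,v in s.items()});print(np.array(arm.calibration('wrist')['mount']).round(2))"
```

```text
time_s: 1.1
ee_pos: [357.6, -73.6, 237.3]
ee_rot: [[0.947, 0.321, 0.0], [0.321, -0.947, -0.0], [0.0, 0.0, -1.0]]
force: [1.0, -1.4, -0.7]
gripper_width: 1.002
{'time_s': 1.1, 'joint_positions': [-0.394, -0.064, 1.849, -0.0, 1.356, 0.85], 'joint_vel': [1.395, 0.079, -0.124, 0.002, 0.03, 1.381], 'tau': [-6.856, -22.322, -22.392, 0.065, 0.355, -1.166], 'ee_pos': [357.648, -73.61, 237.332], 'ee_rot': [[0.947, 0.321, 0.0], [0.321, -0.947, -0.0], [0.0, 0.0, -1.0]], 'force': [1.018, -1.44, -0.718], 'ft_torque': [-0.023, -0.004, -0.045], 'gripper_width': 1.002}
[[  -0.     -0.96   -0.28   82.93]
 [   1.     -0.     -0.     -1.38]
 [   0.     -0.28    0.96 -168.21]
 [   0.      0.      0.      1.  ]]
```

```bash
python3 -m crank '[{"xyz":[0.187,-0.228,0],"twist":0,"jaw":-1},{"xyz":[0.187,-0.228,0],"twist":0,"jaw":-1},{"xyz":[0.187,-0.228,0],"twist":0,"jaw":-0.2},{"xyz":[0.187,-0.228,0],"twist":0,"jaw":-0.2},{"xyz":[0.187,-0.228,0],"twist":0,"jaw":-0.2},{"xyz":[0.187,-0.228,0],"twist":0,"jaw":-0.2},{"xyz":[0.187,-0.228,0],"twist":0,"jaw":-0.2},{"xyz":[0.187,-0.228,0],"twist":0,"jaw":-0.2},{"xyz":[0.187,-0.228,0],"twist":0,"jaw":-0.2}]'
python3 - <<'E'
from h import *
p,d,c,M=shot("wrist");cv2.imwrite("pics/w1.png",p);np.save("pics/w1.npy",d);np.save("pics/w1M.npy",M)
W=cloud(d,c,M)
g=(p.max(2).astype(int)-p.min(2)<40)
m=((W[...,2]>68)&(W[...,2]<86)).astype(np.uint8)
n,l,st,ce=cv2.connectedComponentsWithStats(m)
for i in range(1,n):
    if st[i,4]>60: q=W[l==i];print(ce[i].round(),st[i,4],np.median(q,0).round(1),q.min(0).round(1),q.max(0).round(1),p[l==i].mean(0).round(),cv2.minAreaRect(q[:,:2].astype(np.float32)))
E
```

```text
time_s: 1.85
ee_pos: [434.8, 130.5, 236.9]
ee_rot: [[0.947, 0.322, -0.001], [0.322, -0.947, -0.001], [-0.002, 0.001, -1.0]]
force: [-0.7, 0.2, -0.1]
gripper_width: 0.603
[281. 182.] 298 [447.6 136.8  75.1] [438.4 124.1  68.2] [454.7 148.4  77.6] [67. 66. 66.] ((447.0712585449219, 136.3384246826172), (12.884387016296387, 22.285497665405273), 18.873397827148438)
[200. 203.] 296 [400.2 208.1  75. ] [390.4 196.5  68.2] [407.8 220.4  78.1] [ 23.  62. 131.] ((399.1039123535156, 208.64654541015625), (12.532832145690918, 24.048309326171875), 19.956804275512695)
[325. 280.] 237 [358.8  55.8  75.2] [345.1  45.9  68.2] [369.7  62.8  77.4] [137.  58.  30.] ((357.5533752441406, 54.51458740234375), (24.689067840576172, 12.799931526184082), 19.573928833007812)
```

View pics/w1.png

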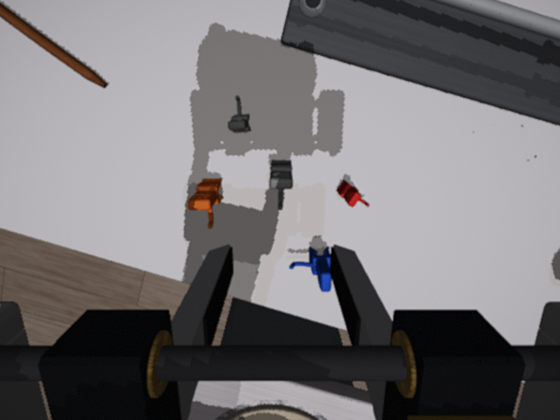

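The wrist picture shows the grey clip at (281,182), with its hook pointing down the image to (281,205). Its tab is at (447,136.5), top z 75, 13x22 mm, yaw 18.9°, which matches both the given sizes and the present tool yaw. I'll descend and grasp with the grasp point about 60 mm over the worktop.

```bash
python3 -m crank '[{"xyz":[0.018,-0.002,0],"twist":0,"jaw":-0.2},{"xyz":[0.018,-0.002,0.1],"twist":0,"jaw":-0.2},{"xyz":[0.018,-0.002,0.16],"twist":0,"jaw":-0.2},{"xyz":[0.018,-0.002,0.2],"twist":0,"jaw":-0.2},{"xyz":[0.018,-0.002,0.23],"twist":0,"jaw":-0.2},{"xyz":[0.018,-0.002,0.246],"twist":0,"jaw":-0.2},{"xyz":[0.018,-0.002,0.246],"twist":0,"jaw":-0.2},{"xyz":[0.018,-0.002,0.246],"twist":0,"jaw":-0.2}]'
python3 -m crank '[{"xyz":[0,0,0],"twist":0,"jaw":0.3},{"xyz":[0,0,0],"twist":0,"jaw":0.6},{"xyz":[0,0,0],"twist":0,"jaw":1},{"xyz":[0,0,0],"twist":0,"jaw":1},{"xyz":[0,0,0],"twist":0,"jaw":1},{"xyz":[0,0,0],"twist":0,"jaw":1},{"xyz":[0,0,0],"twist":0,"jaw":1},{"xyz":[0,0,0],"twist":0,"jaw":1},{"xyz":[0,0,0],"twist":0,"jaw":1},{"xyz":[0,0,0],"twist":0,"jaw":1}]' 30
```

```text
time_s: 2.57
ee_pos: [448.3, 136.4, 52.4]
ee_rot: [[0.947, 0.32, -0.001], [0.32, -0.947, -0.0], [-0.001, -0.0, -1.0]]
force: [0.0, -0.5, 0.0]
gripper_width: 0.598
time_s: 3.4
ee_pos: [448.4, 137.3, 53.3]
ee_rot: [[0.947, 0.322, 0.001], [0.322, -0.947, 0.0], [0.001, 0.0, -1.0]]
force: [0.7, -0.1, 7.0]
gripper_width: 0.252
```

```bash
python3 -m crank '[{"xyz":[0,0,-0.02],"twist":0,"jaw":1},{"xyz":[0,0,-0.06],"twist":0,"jaw":1},{"xyz":[0,0,-0.11],"twist":0,"jaw":1},{"xyz":[0,0,-0.16],"twist":0,"jaw":1},{"xyz":[0,0,-0.21],"twist":0,"jaw":1},{"xyz":[0,0,-0.253],"twist":0,"jaw":1},{"xyz":[0.035,0.05,-0.253],"twist":0.03,"jaw":1},{"xyz":[0.07,0.1,-0.253],"twist":0.06,"jaw":1},{"xyz":[0.104,0.148,-0.253],"twist":0.085,"jaw":1},{"xyz":[0.104,0.148,-0.253],"twist":0.085,"jaw":1},{"xyz":[0.104,0.148,-0.253],"twist":0.085,"jaw":1},{"xyz":[0.104,0.148,-0.253],"twist":0.085,"jaw":1}]' 30
python3 - <<'E'
from h import *
s=arm.sense();print({k:np.round(s[k],3).tolist() for k in("time_s","ee_pos","ee_rot","gripper_width","force")})
p,d,c,M=shot("wrist");cv2.imwrite("pics/w2.png",p);np.save("pics/w2.npy",d);np.save("pics/w2M.npy",M)
W=cloud(d,c,M)
m=(W[...,2]>112)&(W[...,2]<140)&(W[...,0]>590)&(W[...,0]<680)
q=W[m];f=np.polyfit(q[:,1],q[:,0],1)
for _ in range(4):
    r=q[:,0]-np.polyval(f,q[:,1]);q2=q[abs(r)<7];f=np.polyfit(q2[:,1],q2[:,0],1)
print("bar",f,np.degrees(np.arctan(-f[0])),len(q2))
for y in range(-200,200,10):
    k=(abs(q[:,1]-y)<5);w=q[k]
    if len(w)>5:
        r=w[:,0]-np.polyval(f,w[:,1]);print(y,len(w),"xspan",np.percentile(r,[2,98]).round(1),"ztop",np.percentile(w[:,2],97).round(1), "xtop",np.median(r[w[:,2]>np.percentile(w[:,2],70)]).round(1))
E
```

```text
time_s: 4.4
ee_pos: [556.4, 57.3, 241.3]
ee_rot: [[0.998, 0.06, -0.004], [0.06, -0.998, 0.001], [-0.003, -0.001, -1.0]]
force: [-0.3, 0.4, -0.5]
gripper_width: 0.253
{'time_s': 4.4, 'ee_pos': [556.406, 57.314, 241.308], 'ee_rot': [[0.998, 0.06, -0.004], [0.06, -0.998, 0.001], [-0.003, -0.001, -1.0]], 'gripper_width': 0.253, 'force': [-0.253, 0.359, -0.511]}
bar [-6.73212083e-02  6.35633469e+02] 3.8514097389278334 6446
-160 157 xspan [-5.6  5.5] ztop 126.7 xtop -0.7
-150 146 xspan [-5.5  5.6] ztop 126.9 xtop 0.2
-140 256 xspan [-12.7  11.9] ztop 133.4 xtop 0.4
-130 543 xspan [-12.   12.8] ztop 133.2 xtop -0.3
-120 293 xspan [-9.4  9. ] ztop 130.0 xtop -0.3
-110 250 xspan [-9.8  9. ] ztop 131.2 xtop -0.3
-100 515 xspan [-11.   10.7] ztop 132.0 xtop -0.1
-90 179 xspan [-5.9  5.3] ztop 126.6 xtop -0.2
-80 184 xspan [-5.9  5.3] ztop 126.9 xtop -0.9
-70 184 xspan [-5.8  5.4] ztop 126.9 xtop -0.1
-60 181 xspan [-5.7  5.5] ztop 126.6 xtop 0.0
-50 179 xspan [-5.6  5.6] ztop 126.6 xtop -0.7
-40 188 xspan [-5.5  5.6] ztop 126.8 xtop -0.6
-30 181 xspan [-5.5  5.7] ztop 126.6 xtop -0.1
-20 179 xs
[... 259 characters left out ...]
op -0.1
40 188 xspan [-5.8  5.5] ztop 126.6 xtop -0.0
50 180 xspan [-5.7  5.5] ztop 126.9 xtop -0.3
60 182 xspan [-5.6  5.6] ztop 126.9 xtop 0.1
70 185 xspan [-5.5  5.7] ztop 127.0 xtop 0.2
80 183 xspan [-5.4  5.8] ztop 126.7 xtop -0.5
90 180 xspan [-5.4  5.8] ztop 127.0 xtop -0.0
100 169 xspan [-5.3  5.1] ztop 126.7 xtop 0.4
110 184 xspan [-6.1  5.2] ztop 126.9 xtop -0.3
120 181 xspan [-6.   5.3] ztop 126.8 xtop -0.2
130 183 xspan [-5.9  5.4] ztop 126.7 xtop -0.1
140 180 xspan [-5.8  5.4] ztop 126.9 xtop -0.0
150 190 xspan [-5.8  5.5] ztop 126.7 xtop 0.1
160 318 xspan [-8.9  8.8] ztop 130.3 xtop -0.6
170 201 xspan [-7.2  7.3] ztop 129.5 xtop -0.1
180 23 xspan [-5.1  4.6] ztop 126.5 xtop 0.2
```

View pics/w2.png

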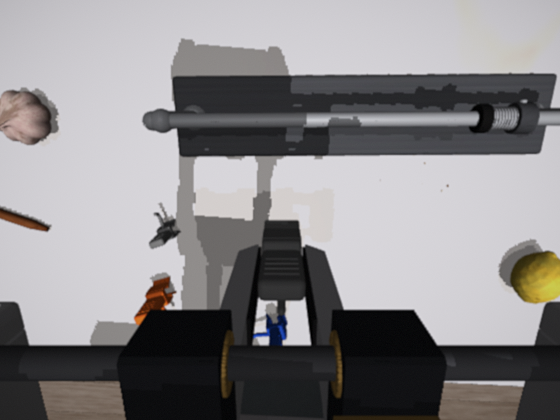

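The wrist picture shows the clip held at (281,260), hook toward the robot. The bar is clear, the cap is at (483,118) and the ring at about (527,118). The bar fit is x = 635.63-0.0673y, yaw 3.85°, top z 126.7. The ring is at y ≈ -133 and the cap face at y ≈ -95. Next I check where the clip sits in the gripper.

Run:
```python
from h import *
d=np.load("pics/w2.npy");M=np.load("pics/w2M.npy");c=arm.calibration("wrist");W=cloud(d,c,np.array(c["mount"]))
w=W[200:330,255:310].reshape(-1,3)
w=w[(abs(w[:,1])<9)]
for z in range(-40,60,4):
    k=w[abs(w[:,2]-z)<2]
    if len(k)>3: print(z,len(k),"x med",np.median(k[:,0]).round(1),k[:,0].min().round(1),k[:,0].max().round(1))
W0=cloud(d,c,M);q=W0[100:140,380:560].reshape(-1,3)
t=np.array([-np.sin(np.radians(3.85)),np.cos(np.radians(3.85))])
o=np.array([635.63,0]);s=(q[:,:2]-o)@t;r=(q[:,:2]-o)@np.array([t[1],-t[0]])
k=(q[:,2]>112)&(q[:,2]<140)
for lab,lo in(("r>8",8),("r>11",11)):
    kk=k&(abs(r)>lo)&(abs(r)<15);print(lab,np.histogram(s[kk],bins=np.arange(-145,-85,2)))
```

```text
-24 385 x med -2.3 -7.4 3.3
-20 477 x med 1.3 -8.2 4.0
-16 166 x med 3.4 2.3 4.8
-12 92 x med 3.4 2.5 4.2
-8 116 x med 3.5 2.5 4.5
-4 139 x med 3.4 2.6 4.5
0 68 x med 3.2 2.5 3.9
4 105 x med 3.6 2.3 4.6
8 86 x med 3.3 2.4 3.9
12 83 x med 3.2 2.3 3.8
16 230 x med 3.5 -41.6 8.5
20 264 x med 6.4 -40.3 9.3
24 105 x med 8.6 -38.4 9.4
28 62 x med 8.8 8.2 9.5
32 60 x med 8.8 8.2 9.5
36 56 x med 8.8 8.4 9.2
40 27 x med 8.7 8.1 8.9
44 33 x med 7.3 6.8 8.3
48 128 x med 8.4 6.6 10.5
52 51 x med 9.7 8.7 10.4
r>8 (array([  0,  13,  24,  29,  33,  36,  39,  28, 102,  12,   9,  10,   9,
        11,   7,  11,  11,   3,   2,  19,  26,  23,  28,  71,   5,   0,
         0,   0,   0]), array([-145, -143, -141, -139, -137, -135, -133, -131, -129, -127, -125,
       -123, -121, -119, -117, -115, -113, -111, -109, -107, -105, -103,
       -101,  -99,  -97,  -95,  -93,  -91,  -89,  -87]))
r>11 (array([ 0,  7,  5, 10, 15, 16, 16, 11, 28,  1,  0,  0,  0,  0,  0,  0,  0,
        0,  0,  4,  5,  5,  4,  4,  0,  0,  0,  0,  0]), array([-145, -143, -141, -139, -137, -135, -133, -131, -129, -127, -125,
       -123, -121, -119, -117, -115, -113, -111, -109, -107, -105, -103,
       -101,  -99,  -97,  -95,  -93,  -91,  -89,  -87]))
```

The clip sits 2.4 mm behind the TCP along tool x, upright, with its underside 52 mm below the TCP. On the bar axis the ring is at s ≈ -135 and the cap face at ≈ -97, so the cap face is about 38 mm from the ring. I'll aim for s = -35, with the TCP at (640.4, -34.8).

```bash
python3 -m crank '[{"xyz":[0.035,0.043,0],"twist":-0.001,"jaw":1},{"xyz":[0.07,0.086,0],"twist":-0.0023,"jaw":1},{"xyz":[0.095,0.118,0],"twist":-0.0023,"jaw":1},{"xyz":[0.1044,0.1293,0],"twist":-0.0023,"jaw":1},{"xyz":[0.1044,0.1293,0],"twist":-0.0023,"jaw":1},{"xyz":[0.1044,0.1293,0.03],"twist":-0.0023,"jaw":1},{"xyz":[0.1044,0.1293,0.06],"twist":-0.0023,"jaw":1},{"xyz":[0.1044,0.1293,0.075],"twist":-0.0023,"jaw":1},{"xyz":[0.1044,0.1293,0.075],"twist":-0.0023,"jaw":1},{"xyz":[0.1044,0.1293,0.075],"twist":-0.0023,"jaw":1},{"xyz":[0.1044,0.1293,0.075],"twist":-0.0023,"jaw":1}]'
python3 - <<'E'
from h import *
s=arm.sense();print({k:np.round(s[k],3).tolist() for k in("ee_pos","ee_rot","force","ft_torque")})
p,d,c,M=shot("wrist");cv2.imwrite("pics/w3.png",p)
W=cloud(d,c,np.array(c["mount"]));q=W.reshape(-1,3);q=q[~np.isnan(q[:,0])]
b=W@M[:3,:3].T if 0 else None
P=q@np.array(s["ee_rot"]).T+np.array(s["ee_pos"])
k=(P[:,2]>122)&(P[:,2]<129)&(abs(q[:,0])<25)&(abs(P[:,1]+35)<120)&(abs(P[:,1]+35)>30)
f=np.polyfit(q[k,1],q[k,0],1);print("bar in tool",f,k.sum())
k=(abs(q[:,1])<9)&(q[:,2]>-14)&(q[:,2]<12)&(abs(q[:,0])<20);print("tab face x",np.percentile(q[k,0],[10,50,90]))
E
```

```text
time_s: 5.37
ee_pos: [641.7, -34.0, 187.8]
ee_rot: [[0.998, 0.069, 0.002], [0.069, -0.998, -0.0], [0.002, 0.0, -1.0]]
force: [0.3, -0.0, -0.7]
gripper_width: 0.253
{'ee_pos': [641.668, -33.981, 187.773], 'ee_rot': [[0.998, 0.069, 0.002], [0.069, -0.998, -0.0], [0.002, 0.0, -1.0]], 'force': [0.322, -0.013, -0.722], 'ft_torque': [0.014, 0.025, -0.006]}
bar in tool [ 0.00589218 -2.31626595] 3485
tab face x [2.91694319 3.35958758 3.95729182]
```

View pics/w3.png

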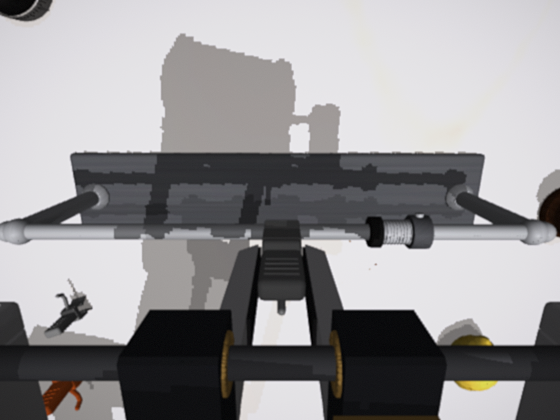

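The clip is right over the bar (bar at tool x -2.3, clip centre at -2.6), with the cap at (375,232) off to the right. Now I lower it in small steps.

```bash
python3 -m crank '[{"xyz":[0,0,0.01],"twist":0,"jaw":1},{"xyz":[0,0,0.018],"twist":0,"jaw":1},{"xyz":[0,0,0.024],"twist":0,"jaw":1},{"xyz":[0,0,0.024],"twist":0,"jaw":1},{"xyz":[0,0,0.024],"twist":0,"jaw":1}]'
python3 -m crank '[{"xyz":[0,0,0.0007],"twist":0,"jaw":1},{"xyz":[0,0,0.0013],"twist":0,"jaw":1},{"xyz":[0,0,0.002],"twist":0,"jaw":1},{"xyz":[0,0,0.0027],"twist":0,"jaw":1},{"xyz":[0,0,0.0027],"twist":0,"jaw":1}]'
python3 -m crank '[{"xyz":[0,0,0.0007],"twist":0,"jaw":1},{"xyz":[0,0,0.0013],"twist":0,"jaw":1},{"xyz":[0,0,0.002],"twist":0,"jaw":1},{"xyz":[0,0,0.0027],"twist":0,"jaw":1},{"xyz":[0,0,0.0027],"twist":0,"jaw":1}]'
```

```text
time_s: 5.83
ee_pos: [641.1, -34.9, 167.6]
ee_rot: [[0.998, 0.068, -0.001], [0.068, -0.998, 0.0], [-0.001, -0.0, -1.0]]
force: [0.2, -0.0, -0.3]
gripper_width: 0.257
time_s: 6.25
ee_pos: [641.4, -34.9, 166.2]
ee_rot: [[0.998, 0.068, -0.0], [0.068, -0.998, -0.0], [-0.0, 0.0, -1.0]]
force: [-0.3, 0.5, -0.9]
gripper_width: 0.25
time_s: 6.67
ee_pos: [641.1, -34.9, 164.2]
ee_rot: [[0.998, 0.068, -0.001], [0.068, -0.998, -0.0], [-0.001, 0.0, -1.0]]
force: [-1.6, -0.3, 1.2]
gripper_width: 0.253
```

```bash
python3 -m crank '[{"xyz":[0,0,0.0007],"twist":0,"jaw":1},{"xyz":[0,0,0.0013],"twist":0,"jaw":1},{"xyz":[0,0,0.0013],"twist":0,"jaw":1},{"xyz":[0,0,0.0013],"twist":0,"jaw":1}]' | sed -n '2p;4p'
python3 -m crank '[{"xyz":[0,0,0.0007],"twist":0,"jaw":1},{"xyz":[0,0,0.0013],"twist":0,"jaw":1},{"xyz":[0,0,0.0013],"twist":0,"jaw":1},{"xyz":[0,0,0.0013],"twist":0,"jaw":1}]' | sed -n '2p;4p'
python3 -m crank '[{"xyz":[0,0,0.0007],"twist":0,"jaw":1},{"xyz":[0,0,0.0013],"twist":0,"jaw":1},{"xyz":[0,0,0.0013],"twist":0,"jaw":1},{"xyz":[0,0,0.0013],"twist":0,"jaw":1}]' | sed -n '2p;4p'
```

```text
ee_pos: [641.2, -34.9, 163.5]
force: [-2.5, -0.6, 2.9]
ee_pos: [641.3, -34.9, 163.1]
force: [-3.3, 1.3, 6.9]
ee_pos: [641.4, -34.9, 162.7]
force: [-4.5, 0.1, 8.7]
```

There is a side force of -4.5 N in x, so the clip sits slightly too far in +x. I'll shift back about 1 mm and carry on.

```bash
python3 -m crank '[{"xyz":[-0.0007,0,0],"twist":0,"jaw":1},{"xyz":[-0.0013,0,0],"twist":0,"jaw":1},{"xyz":[-0.0013,0,0],"twist":0,"jaw":1},{"xyz":[-0.0013,0,0],"twist":0,"jaw":1}]' | sed -n '2p;4p'
python3 -m crank '[{"xyz":[0,0,0.0007],"twist":0,"jaw":1},{"xyz":[0,0,0.0013],"twist":0,"jaw":1},{"xyz":[0,0,0.0013],"twist":0,"jaw":1},{"xyz":[0,0,0.0013],"twist":0,"jaw":1}]' | sed -n '2p;4p'
```

```text
ee_pos: [641.1, -34.9, 162.6]
force: [-2.2, -0.5, 6.6]
ee_pos: [641.2, -34.9, 162.3]
force: [-3.0, 0.5, 9.7]
```

```bash
python3 -m crank '[{"xyz":[-0.0007,0,0],"twist":0,"jaw":1},{"xyz":[-0.0013,0,0],"twist":0,"jaw":1},{"xyz":[-0.0013,0,0],"twist":0,"jaw":1},{"xyz":[-0.0013,0,0],"twist":0,"jaw":1}]' | sed -n '2p;4p'
python3 -m crank '[{"xyz":[0,0,0.0007],"twist":0,"jaw":1},{"xyz":[0,0,0.0013],"twist":0,"jaw":1},{"xyz":[0,0,0.0013],"twist":0,"jaw":1},{"xyz":[0,0,0.0013],"twist":0,"jaw":1}]' | sed -n '2p;4p'
python3 -c "
from h import *
s=arm.sense();print(s['ft_torque'],np.round(s['ee_rot'],4).tolist())"
```

```text
ee_pos: [641.0, -35.0, 162.3]
force: [-1.5, -0.0, 9.6]
ee_pos: [641.0, -35.0, 161.6]
force: [-1.5, -0.2, 10.1]
[0.09227886 0.50107203 0.06080294] [[0.9977, 0.0679, 0.0047], [0.0679, -0.9977, -0.0005], [0.0046, 0.0008, -1.0]]
```

```bash
python3 -m crank '[{"xyz":[0,0,0.0007],"twist":0,"jaw":1},{"xyz":[-0.0005,0,0.0013],"twist":0,"jaw":1},{"xyz":[-0.0005,0,0.0013],"twist":0,"jaw":1},{"xyz":[-0.0005,0,0.0013],"twist":0,"jaw":1}]' | sed -n '2p;4p'
python3 -m crank '[{"xyz":[0,0,0.0007],"twist":0,"jaw":1},{"xyz":[0,0,0.0013],"twist":0,"jaw":1},{"xyz":[0,0,0.0013],"twist":0,"jaw":1},{"xyz":[0,0,0.0013],"twist":0,"jaw":1}]' | sed -n '2p;4p'
```

```text
ee_pos: [640.8, -35.1, 160.1]
force: [-1.1, 0.4, 8.5]
ee_pos: [640.5, -35.2, 158.1]
force: [0.5, -0.3, 2.9]
```

The force is falling with the travel, so the snap is under way. I continue until it rises.

```bash
python3 -m crank '[{"xyz":[0,0,0.0007],"twist":0,"jaw":1},{"xyz":[0,0,0.0013],"twist":0,"jaw":1},{"xyz":[0,0,0.0013],"twist":0,"jaw":1}]' | sed -n '2p;4p'
python3 -m crank '[{"xyz":[0,0,0.0007],"twist":0,"jaw":1},{"xyz":[0,0,0.0013],"twist":0,"jaw":1},{"xyz":[0,0,0.0013],"twist":0,"jaw":1}]' | sed -n '2p;4p'
python3 -m crank '[{"xyz":[0,0,0.0007],"twist":0,"jaw":1},{"xyz":[0,0,0.0013],"twist":0,"jaw":1},{"xyz":[0,0,0.0013],"twist":0,"jaw":1}]' | sed -n '2p;4p'
```

```text
ee_pos: [639.9, -35.1, 156.1]
force: [2.2, -0.8, 0.4]
ee_pos: [639.6, -35.0, 154.9]
force: [3.0, 0.3, -0.4]
ee_pos: [639.4, -34.9, 154.1]
force: [3.6, -0.2, -2.0]
```

```bash
python3 -m crank '[{"xyz":[0.001,0,0],"twist":0,"jaw":1},{"xyz":[0.002,0,0.0007],"twist":0,"jaw":1},{"xyz":[0.002,0,0.0013],"twist":0,"jaw":1},{"xyz":[0.002,0,0.0013],"twist":0,"jaw":1}]' | sed -n '2p;4p'
python3 -m crank '[{"xyz":[0,0,0.0007],"twist":0,"jaw":1},{"xyz":[0,0,0.0013],"twist":0,"jaw":1},{"xyz":[0,0,0.0013],"twist":0,"jaw":1}]' | sed -n '2p;4p'
python3 -c "
from h import *
s=arm.sense();print(s['ft_torque'],np.round(s['ee_rot'],4).tolist())"
```

```text
ee_pos: [640.1, -34.9, 153.6]
force: [1.0, -0.1, 1.4]
ee_pos: [640.1, -34.9, 153.5]
force: [-1.6, -0.1, 5.3]
[0.08005791 0.17325133 0.05583228] [[0.9977, 0.068, -0.0003], [0.068, -0.9977, -0.0002], [-0.0003, 0.0001, -1.0]]
```

The force rose again at z 153.5 mm. That agrees with the grasp height of 53.3 plus 100, so the clip is seated. I press a little, back off, then slide along the bar (tool +y); contact is expected after about 50 mm.

```bash
python3 -m crank '[{"xyz":[0,0,0.0007],"twist":0,"jaw":1},{"xyz":[0,0,0.0007],"twist":0,"jaw":1},{"xyz":[0,0,0.0007],"twist":0,"jaw":1}]' | sed -n '2p;4p'
python3 -m crank '[{"xyz":[-0.0005,0,-0.0013],"twist":0,"jaw":1},{"xyz":[-0.0005,0,-0.002],"twist":0,"jaw":1},{"xyz":[-0.0005,0,-0.002],"twist":0,"jaw":1},{"xyz":[-0.0005,0,-0.002],"twist":0,"jaw":1}]' | sed -n '2p;4p'
python3 - <<'E'
from h import *
p,d,c,M=shot("side");cv2.imwrite("pics/s2.png",cv2.resize(p[150:290,190:290],None,fx=4,fy=4,interpolation=3))
E
```

```text
ee_pos: [640.2, -34.9, 153.5]
force: [-1.8, 0.3, 7.7]
ee_pos: [640.1, -34.9, 153.6]
force: [0.4, 0.1, 2.4]
```

View pics/s2.png

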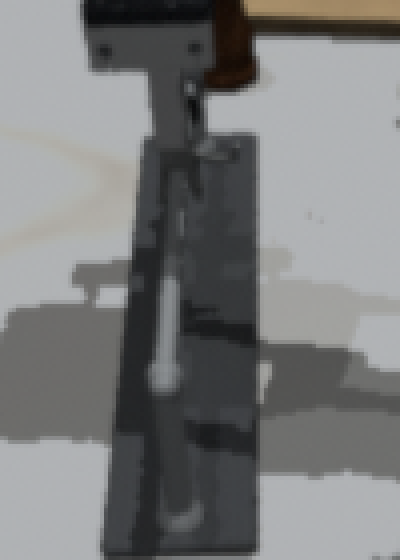

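The crop shows the clip on the bar with its hook at (225,152) on the robot side. Now I slide right.

```bash
python3 -m crank '[{"xyz":[0,0.003,0],"twist":0,"jaw":1},{"xyz":[0,0.008,0],"twist":0,"jaw":1},{"xyz":[0,0.014,0],"twist":0,"jaw":1},{"xyz":[0,0.02,0],"twist":0,"jaw":1},{"xyz":[0,0.025,0],"twist":0,"jaw":1},{"xyz":[0,0.027,0],"twist":0,"jaw":1},{"xyz":[0,0.027,0],"twist":0,"jaw":1}]' | sed -n '2p;4p'
python3 -m crank '[{"xyz":[0,0.003,0],"twist":0,"jaw":1},{"xyz":[0,0.008,0],"twist":0,"jaw":1},{"xyz":[0,0.013,0],"twist":0,"jaw":1},{"xyz":[0,0.018,0],"twist":0,"jaw":1},{"xyz":[0,0.023,0],"twist":0,"jaw":1},{"xyz":[0,0.027,0],"twist":0,"jaw":1},{"xyz":[0,0.027,0],"twist":0,"jaw":1}]' | sed -n '2p;4p'
```

```text
ee_pos: [641.6, -53.8, 153.6]
force: [0.1, 5.5, 3.5]
ee_pos: [643.0, -74.5, 153.5]
force: [0.6, 4.8, 3.9]
```

Drag is about 5 N. Now I feel for the cap.

```bash
python3 -m crank '[{"xyz":[0,0.0015,0],"twist":0,"jaw":1},{"xyz":[0,0.003,0],"twist":0,"jaw":1},{"xyz":[0,0.0045,0],"twist":0,"jaw":1},{"xyz":[0,0.006,0],"twist":0,"jaw":1},{"xyz":[0,0.0075,0],"twist":0,"jaw":1}]' | sed -n '2p;4p'
python3 -m crank '[{"xyz":[0,0.001,0],"twist":0,"jaw":1},{"xyz":[0,0.002,0],"twist":0,"jaw":1},{"xyz":[0,0.0027,0],"twist":0,"jaw":1}]' | sed -n '2p;4p'
python3 -m crank '[{"xyz":[0,0.0007,0],"twist":0,"jaw":1},{"xyz":[0,0.0014,0],"twist":0,"jaw":1}]' | sed -n '2p;4p'
python3 -m crank '[{"xyz":[0,0.0007,0],"twist":0,"jaw":1},{"xyz":[0,0.0014,0],"twist":0,"jaw":1}]' | sed -n '2p;4p'
```

```text
ee_pos: [643.3, -79.5, 153.5]
force: [-0.7, 4.9, 3.1]
ee_pos: [643.4, -81.6, 153.5]
force: [1.4, 4.9, 4.6]
ee_pos: [643.5, -82.6, 153.5]
force: [-0.1, 5.7, 3.8]
ee_pos: [643.6, -83.6, 153.6]
force: [0.4, 5.6, 3.6]
```

```bash
python3 -m crank '[{"xyz":[0,0.0007,0],"twist":0,"jaw":1},{"xyz":[0,0.0014,0],"twist":0,"jaw":1}]' | sed -n '2p;4p'
python3 -m crank '[{"xyz":[0,0.0007,0],"twist":0,"jaw":1},{"xyz":[0,0.0014,0],"twist":0,"jaw":1}]' | sed -n '2p;4p'
python3 -m crank '[{"xyz":[0,0.0007,0],"twist":0,"jaw":1},{"xyz":[0,0.0014,0],"twist":0,"jaw":1}]' | sed -n '2p;4p'
```

```text
ee_pos: [643.7, -84.7, 153.6]
force: [0.3, 5.6, 3.4]
ee_pos: [643.7, -85.7, 153.6]
force: [0.2, 6.0, 3.9]
ee_pos: [643.8, -86.7, 153.5]
force: [0.0, 6.9, 3.3]
```

```bash
python3 -m crank '[{"xyz":[0,0.0007,0],"twist":0,"jaw":1},{"xyz":[0,0.0007,0],"twist":0,"jaw":1}]' | sed -n '2p;4p'
python3 -m crank '[{"xyz":[0,0.0007,0],"twist":0,"jaw":1},{"xyz":[0,0.0007,0],"twist":0,"jaw":1}]' | sed -n '2p;4p'
python3 -m crank '[{"xyz":[0,0.0007,0],"twist":0,"jaw":1},{"xyz":[0,0.0007,0],"twist":0,"jaw":1}]' | sed -n '2p;4p'
```

```text
ee_pos: [643.8, -86.9, 153.5]
force: [0.6, 6.4, 3.6]
ee_pos: [643.8, -87.2, 153.6]
force: [-0.5, 6.4, 4.4]
ee_pos: [643.8, -87.4, 153.6]
force: [-0.2, 6.5, 4.3]
```

```bash
python3 -m crank '[{"xyz":[0,0.0007,0],"twist":0,"jaw":1},{"xyz":[0,0.0007,0],"twist":0,"jaw":1}]' | sed -n '2p;4p'
python3 -m crank '[{"xyz":[0,0.0007,0],"twist":0,"jaw":1},{"xyz":[0,0.0007,0],"twist":0,"jaw":1}]' | sed -n '2p;4p'
python3 -m crank '[{"xyz":[0,0.0007,0],"twist":0,"jaw":1},{"xyz":[0,0.0007,0],"twist":0,"jaw":1}]' | sed -n '2p;4p'
```

```text
ee_pos: [643.8, -87.6, 153.6]
force: [0.6, 7.5, 3.9]
ee_pos: [643.9, -87.8, 153.6]
force: [0.2, 8.6, 4.7]
ee_pos: [643.8, -87.9, 153.5]
force: [0.3, 8.4, 4.8]
```

```bash
python3 -m crank '[{"xyz":[0,0.0007,0],"twist":0,"jaw":1},{"xyz":[0,0.0007,0],"twist":0,"jaw":1}]' | sed -n '2p;4p'
python3 -m crank '[{"xyz":[0,0.0007,0],"twist":0,"jaw":1},{"xyz":[0,0.0007,0],"twist":0,"jaw":1}]' | sed -n '2p;4p'
python3 -m crank '[{"xyz":[0,0.0007,0],"twist":0,"jaw":1},{"xyz":[0,0.0007,0],"twist":0,"jaw":1},{"xyz":[0,0.0007,0],"twist":0,"jaw":1}]' | sed -n '2p;4p'
```

```text
ee_pos: [643.9, -88.2, 153.6]
force: [1.1, 10.5, 4.0]
ee_pos: [643.9, -88.3, 153.5]
force: [0.4, 10.1, 4.7]
ee_pos: [643.9, -88.5, 153.6]
force: [-0.3, 11.4, 5.4]
```

Total force is 11.4 N against about 5.3 N of drag, so the cap carries about 6 N over roughly 1.7 mm. I relax the arm's push before letting go so that it doesn't jump.

```bash
python3 -m crank '[{"xyz":[0,-0.0007,-0.0007],"twist":0,"jaw":1},{"xyz":[0,-0.0013,-0.0013],"twist":0,"jaw":1},{"xyz":[0,-0.0013,-0.0013],"twist":0,"jaw":1}]' | sed -n '2p;4p'
python3 -m crank '[{"xyz":[0,-0.0007,0],"twist":0,"jaw":1},{"xyz":[0,-0.0013,0],"twist":0,"jaw":1},{"xyz":[0,-0.0013,0],"twist":0,"jaw":1}]' | sed -n '2p;4p'
```

```text
ee_pos: [643.9, -88.5, 153.6]
force: [1.7, 8.8, 1.3]
ee_pos: [643.9, -88.3, 153.6]
force: [2.0, 7.1, 0.9]
```

```bash
python3 -m crank '[{"xyz":[0,-0.0007,0],"twist":0,"jaw":1},{"xyz":[0,-0.0013,0],"twist":0,"jaw":1},{"xyz":[0,-0.0013,0],"twist":0,"jaw":1}]' | sed -n '2p;4p'
python3 -m crank '[{"xyz":[0,-0.0007,0],"twist":0,"jaw":1},{"xyz":[0,-0.0013,0],"twist":0,"jaw":1},{"xyz":[0,-0.0013,0],"twist":0,"jaw":1}]' | sed -n '2p;4p'
```

```text
ee_pos: [643.9, -88.3, 153.6]
force: [3.0, 5.7, 1.0]
ee_pos: [643.9, -88.2, 153.6]
force: [1.2, 4.8, -0.5]
```

```bash
python3 -m crank '[{"xyz":[0,-0.0007,0],"twist":0,"jaw":1},{"xyz":[0,-0.0013,0],"twist":0,"jaw":1},{"xyz":[0,-0.002,0],"twist":0,"jaw":1},{"xyz":[0,-0.002,0],"twist":0,"jaw":1}]' | sed -n '2p;4p'
python3 -m crank '[{"xyz":[0,0,0],"twist":0,"jaw":0.4},{"xyz":[0,0,0],"twist":0,"jaw":0.3},{"xyz":[0,0,0],"twist":0,"jaw":0.2},{"xyz":[0,0,0],"twist":0,"jaw":0.1},{"xyz":[0,0,0],"twist":0,"jaw":0.1},{"xyz":[0,0,0],"twist":0,"jaw":0.1}]'
python3 -m crank '[{"xyz":[0,0,-0.01],"twist":0,"jaw":0.1},{"xyz":[0,0,-0.04],"twist":0,"jaw":0.1},{"xyz":[0,0,-0.08],"twist":0,"jaw":0.1},{"xyz":[-0.05,0,-0.12],"twist":0,"jaw":0.1},{"xyz":[-0.1,0,-0.12],"twist":0,"jaw":0.1},{"xyz":[-0.13,0,-0.12],"twist":0,"jaw":0.1},{"xyz":[-0.13,0,-0.12],"twist":0,"jaw":0.1},{"xyz":[-0.13,0,-0.12],"twist":0,"jaw":0.1}]'
python3 - <<'E'
from h import *
p,d,c,M=shot("wrist");cv2.imwrite("pics/w4.png",p);W=cloud(d,c,M)
q=W.reshape(-1,3);a=np.radians(3.85);t=np.array([-np.sin(a),np.cos(a)]);nn=np.array([t[1],-t[0]])
o=np.array([635.63,0]);s=(q[:,:2]-o)@t;r=(q[:,:2]-o)@nn
k=(q[:,2]>150)&(q[:,2]<182)&(abs(r)<20)&(s>-130)&(s<-50)
print("tab s",np.percentile(s[k],[3,97]),"r",np.percentile(r[k],[3,97]),"ztop",np.percentile(q[k,2],97))
k=(q[:,2]>118)&(q[:,2]<140)&(abs(r)>7)&(abs(r)<15)&(s>-150)&(s<-60)
print(np.histogram(s[k],bins=np.arange(-146,-60,2)))
E
```

```text
ee_pos: [643.6, -87.7, 153.7]
force: [2.2, 2.4, -4.2]
time_s: 17.72
ee_pos: [643.8, -88.0, 154.7]
ee_rot: [[0.998, 0.068, 0.0], [0.068, -0.998, -0.001], [0.0, 0.001, -1.0]]
force: [-1.0, -0.1, -0.2]
gripper_width: 0.449
time_s: 18.38
ee_pos: [546.1, -94.3, 245.9]
ee_rot: [[0.998, 0.067, 0.002], [0.067, -0.998, -0.001], [0.002, 0.001, -1.0]]
force: [0.1, -0.7, -0.3]
gripper_width: 0.454
tab s [-97.47119633 -75.88365083] r [-7.35159978  5.67854079] ztop 176.91856967527792
(array([ 0,  0, 29, 38, 42, 40, 44, 37, 42, 29, 13, 11, 13, 12, 15, 12, 13,
       12, 12, 25, 30, 33, 31, 23, 31, 20, 29, 20, 38, 28, 42, 21, 29, 22,
       28, 21,  0,  0,  0,  0,  0,  0]), array([-146, -144, -142, -140, -138, -136, -134, -132, -130, -128, -126,
       -124, -122, -120, -118, -116, -114, -112, -110, -108, -106, -104,
       -102, -100,  -98,  -96,  -94,  -92,  -90,  -88,  -86,  -84,  -82,
        -80,  -78,  -76,  -74,  -72,  -70,  -68,  -66,  -64,  -62]))
```

View pics/w4.png

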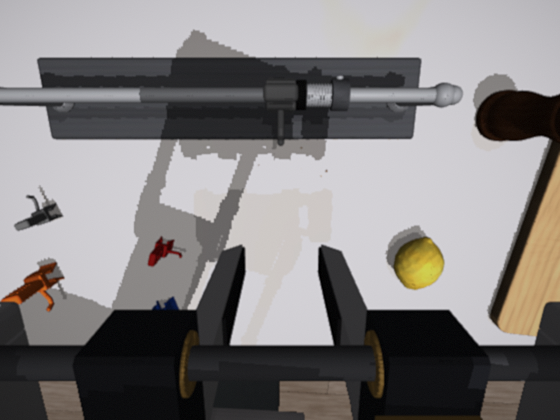

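The picture shows the clip alone on the bar at (280,95), hook toward the robot at (280,140). Its right face abuts the cap at about (298,95), and the bystanders are untouched. I'll look closer to be sure there is no gap.

```bash
python3 -m crank '[{"xyz":[0.01,0.008,0.02],"twist":0,"jaw":0.1},{"xyz":[0.02,0.016,0.05],"twist":0,"jaw":0.1},{"xyz":[0.02,0.016,0.06],"twist":0,"jaw":0.1},{"xyz":[0.02,0.016,0.06],"twist":0,"jaw":0.1},{"xyz":[0.02,0.016,0.06],"twist":0,"jaw":0.1}]'
python3 - <<'E'
from h import *
p,d,c,M=shot("wrist");cv2.imwrite("pics/w5.png",np.clip(cv2.resize(p[20:170,180:380],None,fx=4,fy=4,interpolation=2).astype(float)*2,0,255).astype(np.uint8))
for u0 in (0,):
  for y in range(-104,-72,4):
    pass
W=cloud(d,c,M);q=W.reshape(-1,3);a=np.radians(3.85);t=np.array([-np.sin(a),np.cos(a)]);nn=np.array([t[1],-t[0]])
o=np.array([635.63,0]);s=(q[:,:2]-o)@t;r=(q[:,:2]-o)@nn
k=(q[:,2]>165)&(q[:,2]<182)&(abs(r)<15)&(s>-130)&(s<-50)
print("tab s",np.percentile(s[k],[1,99]),"z",np.median(q[k,2]),"r",np.percentile(r[k],[1,99]))
k=(q[:,2]>118)&(q[:,2]<140)&(abs(r)>7)&(abs(r)<14)&(s>-112)&(s<-85)
print(np.histogram(s[k],bins=np.arange(-112,-85,1)))
E
```

```text
time_s: 18.85
ee_pos: [562.6, -104.8, 198.8]
ee_rot: [[0.998, 0.068, -0.002], [0.068, -0.998, 0.001], [-0.002, -0.001, -1.0]]
force: [-0.1, 0.2, 0.3]
gripper_width: 0.45
tab s [-98.18088504 -74.90816427] z 175.34271512918895 r [-7.7808843   5.46206935]
(array([ 7,  7, 10,  5, 15, 19, 21, 21, 17, 25, 14, 28, 14, 27, 13, 25, 12,
       20, 10, 19, 11, 18, 15, 20, 20, 19]), array([-112, -111, -110, -109, -108, -107, -106, -105, -104, -103, -102,
       -101, -100,  -99,  -98,  -97,  -96,  -95,  -94,  -93,  -92,  -91,
        -90,  -89,  -88,  -87,  -86]))
```

View pics/w5.png

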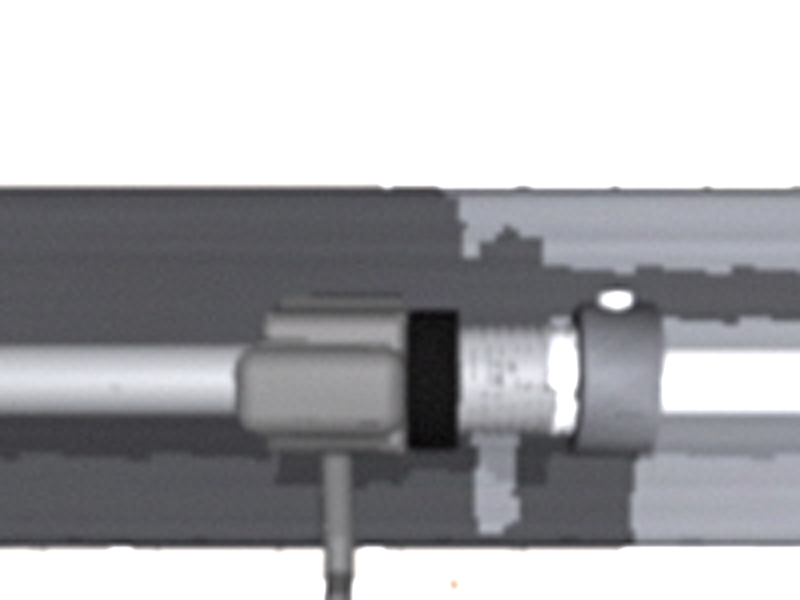

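The close view shows the clip's right face flush on the cap at (407,380) with no gap, upright and hook toward the robot. I'm handing in.

```bash
python3 -c "
from h import *
print(arm.sign_off())"
```

```text
the job is handed in; nothing more can be done
None
```

The clip is snapped onto the bar, slid right against the end stop's cap and released there. I handed the job in at about 19 s; no verdict is reported.

- **Pressing on:** I gripped the larger grey clip by its tab and pressed it on about 100 mm left of the ring. The force peaked at about 10 N, fell at the snap, then rose to 7.7 N at the expected seated height.
- **Side force:** Side forces up to about 4.5 N showed up while pressing, and I corrected them with 1–2 mm shifts.
- **Pushing on the stop:** Sliding drag was about 5 N, and the total reached 11.4 N. That puts about 6 N on the cap over roughly 1.7 mm; this is an estimate, since I had no direct reading of the cap force. I eased off the push before opening the gripper.
- **Last checks:** The close view shows the clip's side face flush on the cap with no gap, hook toward the robot. The tab top measures 175–177 mm against an expected 176 mm. Nothing suggests the pepper mill, lemon or garlic were touched, but I did not re-measure them.
- **Disagreements:**
  - The camera puts the clip about 1–2 mm further left than the arm's position at release, within calibration error.
  - The tab centre also reads about 1 mm toward the robot from the bar's axis.

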